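# Tap a stuck mould core loose and stand it up to dry

### The job

With the mallet, tap the stuck terracotta core lightly on its left and right sides in turn, striking no cheek and touching neither core nor cheeks by hand, so that it drives the two white cheeks apart a little at a time (neither right out while the other is still home) until both are a good 10 mm out, and stand the mallet back on its head on the board. Then lift the core out, stand it on the bare board and let go. Take it by its other two sides and set it gently, upright, between the blue boards of the drying stand, leaving jar, bottle and dish where they are.

Things in the scene. Friction and masses are not known exactly. Their poses are not given: they have to be found in the camera images.
- mould_case: Fixed wooden mould case on the board; base plate 112 (x) x 172 (y) x 10 mm. Origin: centre of its underside, z up. With both cheeks home the core sits over the origin on the plate, 10 mm above the board, axes parallel to the case's. White cheeks slide along the case's y, on guide strips up to 21 mm and end stops up to 29 mm above the board.
- case_posts (a point): Point on the case's middle, 85 mm above the board, level with the tops of the two fixed wooden end posts, at the core's +x and -x: inner faces at x = +-32 mm, 18 mm thick, 50 mm wide in y. They leave the core 2 mm each way along x, so in the case it cannot be gripped along x; the mallet's head passes between them along y.
- cheek_left (a joint): White plaster cheek at the core's +y side (case frame): outward travel in m, 0 home to 0.016 at its stop. Stiff (about 4 N), stays where left; driven out by tapping the core's -y face so that the core pushes it. Inner face at y = 17 mm + travel, top 36 mm (studs to 40 mm) above the board. Its lip overhangs the core's foot: the core lifts out only when both are over 8 mm out and it stands midway between.
- cheek_right (a joint): The like cheek on the -y side of the core: outward (toward the case's -y) travel in m, 0 to 0.016, inner face at y = -(17 mm + value); driven out by taps on the core's +y side.
- core_mid (a point): Centre of the loose terracotta-coloured core (half-way up, 40 mm above its underside), axes of the core, z up. Foot 60 (x) x 50 (y) x 12 mm; on it a block 60 (x) x 32 mm (y), 80 mm high in all; 0.25 to 0.5 kg. In the case the block stands clear from 36 to 90 mm above the board: tap its +y and -y faces there, and grip across y (32 mm). It slides freely along y between the cheeks.
- core: The same core; origin at the centre of its underside. A fixed painted plate leaning on a wire easel stands between the mould case and the drying stand (about x 0.48 to 0.64 m, y 0 to 0.18 m, up to about 0.2 m above the board): carry the core over it. The board between the drying stand and the robot (about x 0.43, y 0.22 m) is clear for putting the core down.
- mallet_grip (a point): Grip point on the mallet's handle, 100 mm above the underside of the head; axes of the mallet, z up. Loose, 0.22 kg, stands on its head with the handle up. Head 36 (x) x 64 (y) x 36 mm high, centred under the handle, black rubber striking faces at its +y and -y ends. Handle 20 (x) x 24 mm (y), from 36 to 130 mm above the underside.
- mallet: The same mallet; origin at the centre of the underside of its head.
- stand_floor (a point): Fixed drying stand: centre of the top of its floor (100 x 90 mm), 8 mm above the board; z up. Two upright blue boards at its +y and -y: inner faces at y = +-28 mm, outer +-38 mm, 66 mm long in x, tops 80 mm above the board; x ends open. The core goes on this floor with its y along the stand's y, either way round; turned a quarter it does not fit.
- jar_blue: Loose blue paint jar with white cap, 45 mm across, 70 mm high; origin at the centre of its underside. Leave alone.
- bottle_small: Loose small brown glass bottle, 40 mm across, 74 mm high; origin at the centre of its underside. Leave alone.
- paint_dish: Loose small round white paint dish, 64 mm across, 26 mm high; origin at the centre of its underside. Leave alone.

How it is judged:
On the way, in this order (a step that is already met when the one before it is completed fails the run):
1. both cheeks at least 9.5 mm out (value of joint each of cheek_left, cheek_right above 0.0095 m), for 0.2 s.
2. the mallet back on its head on the board, and the core standing upright on the bare board, let go (height (world z) of core_mid below 0.044 m and angle between each of core_mid, mallet_grip's own z axis and vertical below 0.1 rad and contact force between the fingers and core below 0.1 N and linear speed of core below 0.02 m/s and height (world z) of mallet below 0.01 m), for 0.1 s.
At the end, for the whole second after the job is handed in: The core stands upright on the floor of the drying stand between the blue boards (within 4 mm in height, 12 mm of the centre, 0.15 rad of square), let go and at rest; the mallet stands upright on its head on the board (horizontal distance between core_mid and stand_floor below 0.012 m and z of core in the frame of stand_floor between -0.003 and 0.004 m and angle between each of core_mid, mallet_grip's own z axis and vertical below 0.1 rad and angle between the y axis of core_mid and the y axis of stand_floor, either way round below 0.15 rad and linear speed of core below 0.02 m/s and height (world z) of mallet between -0.01 and 0.01 m); the robot touches nothing.
It fails at once if core or cheeks touched by the robot itself while a cheek is still less than 9.5 mm out, or a cheek struck with the mallet ((value of joint any of cheek_left, cheek_right below 0.0095 m and (contact force between any of the fingers, the arm and core above 0.5 N or contact force between any of the fingers, the arm and cheek_left above 0.5 N or contact force between any of the fingers, the arm and cheek_right above 0.5 N)) or contact force between mallet and cheek_left above 2 N or contact force between mallet and cheek_right above 2 N).
It fails at once if one cheek driven past 10 mm while the other is still within 3.5 mm of home ((value of joint cheek_left above 0.01 m and value of joint cheek_right below 0.0035 m) or (value of joint cheek_right above 0.01 m and value of joint cheek_left below 0.0035 m)).
It fails at once if a hard blow: mallet on core with more than 60 N (contact force between mallet and core above 60 N).
It fails at once if core toppled, or dropped from more than 25 mm above the stand's floor (angle between core_mid's own z axis and vertical above 0.5 rad or (height (world z) of core_mid above 0.073 m and contact force between core and anything else below 0.02 N)).
It fails at once if jar, bottle or dish moved more than 20 mm (distance of any of jar_blue, bottle_small, paint_dish from where it was at the start of the episode above 0.02 m).
It also fails if it takes over 72 s, if anything falls off the work surface, if the arm or the gripper's body presses on something with over 40 N, if the wrist force passes 120 N, or if a joint passes its speed limit or range.

### The arm

A 6-joint arm with a two-finger parallel gripper is mounted at the origin on a cart in front of the work surface, level with it; the furniture and walls round the work are solid. World frame = base frame: x ahead of the robot, y to its left, z up, the work surface at z = 0. Lengths are in m, angles in rad, forces in N, time in s.
With the tool pointing down it reaches from about 0.3 to 0.775 m from the base axis. Payload 14.6 kg.
Tool frame: the origin (TCP) lies at the centre of the arm's flange, where the gripper is bolted on; the fingertips stand 199 mm ahead of it and the grasp point (between the pads) lies 180 mm ahead of it; z points along the fingers, y is the line along which they close (so a half turn about z gives the same grasp; the last joint's range is limited). The gripper opens to 94 mm and grips with 3 to 60 N. Pads are 16 mm wide; open, the fingers measure 119 mm over their backs; the gripper's body (75 mm by 177 mm) begins 78 mm behind the grasp point.
Start: joints at [1.168, 0.3, 1.521, -0, 1.321, -0.067], TCP at [0.181, 0.519, 0.405] pointing down, gripper open.
Joint ranges: [-3.03, 3.03], [-0.79, 2.21], [0.23, 2.52], [-1.04, 4.18], [0, 3.07], [-2.55, 2.55]. Speed limits (rad/s): [2.22, 2.22, 2.57, 3.14, 3.14, 3.14].

### API

Orientations are given as [roll, pitch, yaw] about the fixed x, y, z axes, in that order (R = Rz(yaw) Ry(pitch) Rx(roll)).
In Python, from station import ctrl gives the robot as it stands. The module is installed in compiled form; this text tells all that it offers.
- The arm moves only by the tool servo_tool, never from a script. Its argument "motion" is a list of rows, each a list of 5 numbers: the closure, from 0 (fully open) to 1 (shut), then the shift along the world's x, y, z in cm, then the turn about the world's z in degrees. A call has 1 to 20 rows; each row is the pose to reach, as a shift and turn from the pose commanded when the call began; what a row does not reach only later rows make up. A row lasts 1/8 s, in which the tool goes at most 62.5 mm and 10.7 degrees, less where a joint would pass 70% of its speed; a pose out of reach is approached as far as the arm can. A call with a gripper value outside its range is refused whole. The fingers move at their own pace and stop on an object; "squeeze" is the grip in N (left out, the last holds). Time passes only in rows, so rows that repeat a pose let the fingers close. It gives the time, the measured TCP pose, the force, the opening and the grip force at its end, in the units of the state.
- ctrl.get_obs(): the state, without advancing time (a new reading comes with each control period).
- ctrl.camera(name): name is "scene" or "top" or "wrist"; returns a dict with "image" (384x512x3 uint8, red, green, blue), "fx", "fy", "cx", "cy" (pixels), "camera_from_world" (4x4, takes a point from world to camera coordinates); the wrist camera has in their place "hand_eye" (4x4, takes a point from camera to tool coordinates, whose origin is the TCP and whose axes are the flange's). Camera axes: x right, y up, looking along -z (the intrinsics and any distortion apply to the point x, -y, -z); pixel columns grow to the right and rows downward; lengths in m; the calibration is good to about 2 mm. A picture is of the moment at which its call begins: read the wrist's pose just before it. There is no depth.
- ctrl.hand_in(): hands the job in; it is judged then, once.
The state is a dict: "time_s": time; "qpos": joint angles; "joint_vel": joint speeds; "tau": joint torques, N m; "ee_pos": TCP position; "eef_rot": TCP orientation; "force": force on the tool from outside, world axes, zero at the start; "moment": the same for the moment, N m; "grip_width": finger opening in m; "grip_force": force on a finger pad.
Only numpy, scipy, OpenCV 4.12 (cv2) and the standard library are available. Lean on these libraries where they do the work, as an engineer would, in place of code of your own. Each camera call takes 0.05 s, during which the arm holds its last target. There are 200 camera calls.

## Working session

There is one attempt and no reset: what is moved stays moved. The work goes in short steps, Python scripts to look and compute and a tool call to move; the robot and the scene stay as the last step left them, time stands still between calls to the robot, and variables do not carry over. Pictures are saved under pics/ and viewed, at most 10 in all, crops included, and the job is handed in when it is done.

Besides the shell and the picture viewer there is one more tool, called after "Emit:" by a JSON object that holds its "name" and its "arguments". servo_tool: Moves the arm, as the interface text tells. Its arguments: {"type":"object","properties":{"motion":{"type":"array","items":{"type":"array","items":{"type":"number"}}},"squeeze":{"type":"number"}},"required":["motion"]}

```bash
mkdir -p pics; cat > h.py <<'E'
import numpy as np, cv2
from station import ctrl
from scipy.spatial.transform import Rotation as R
def snap(name,fn):
    o=ctrl.get_obs(); c=ctrl.camera(name); cv2.imwrite('pics/'+fn+'.png',c['image'][:,:,::-1])
    K=np.array([c['fx'],c['fy'],c['cx'],c['cy']])
    if 'camera_from_world' in c: T=np.array(c['camera_from_world'])
    else:
        W=np.eye(4); W[:3,:3]=R.from_euler('xyz',o['eef_rot']).as_matrix(); W[:3,3]=o['ee_pos']
        T=np.linalg.inv(W@np.array(c['hand_eye']))
    np.savez('pics/'+fn+'.npz',K=K,T=T); return c
def px(fn,u,v,z):
    d=np.load('pics/'+fn+'.npz');K,T=d['K'],d['T'];Wc=np.linalg.inv(T)
    r=Wc[:3,:3]@np.array([(u-K[2])/K[0],-(v-K[3])/K[1],-1]);o=Wc[:3,3]
    return np.round(o+r*(z-o[2])/r[2],4)
def proj(fn,p):
    d=np.load('pics/'+fn+'.npz');K,T=d['K'],d['T'];q=T[:3,:3]@np.array(p)+T[:3,3]
    return np.round([K[2]-K[0]*q[0]/q[2],K[3]+K[1]*q[1]/q[2]],1)
E
python3 - <<'E'
from h import *
a=snap('top','t0');snap('scene','s0');snap('wrist','w0')
print({k:v for k,v in a.items() if k!='image'},ctrl.get_obs())
t=cv2.imread('pics/t0.png');s=cv2.imread('pics/s0.png')
cv2.imwrite('pics/t0b.png',cv2.resize(t,(800,600),interpolation=cv2.INTER_CUBIC))
cv2.imwrite('pics/s0b.png',cv2.resize(s,(800,600),interpolation=cv2.INTER_CUBIC))
E
```

```text
{'fx': 351.05178746497273, 'fy': 351.05178746497273, 'cx': 254.0331180296548, 'cy': 187.24758483218588, 'camera_from_world': array([[ 0.02516027, -0.99938716,  0.02433656, -0.05603703],
       [ 0.98073351,  0.02939357,  0.19312636, -0.58011746],
       [-0.19372334,  0.01900857,  0.98087203, -0.93002631],
       [ 0.        ,  0.        ,  0.        ,  1.        ]])} {'time_s': 0.15, 'qpos': array([ 1.16838159e+00,  3.00349450e-01,  1.52139868e+00,  5.62814015e-06,
        1.32072300e+00, -6.65805067e-02]), 'joint_vel': array([ 0.00161856,  0.00079956, -0.00109806,  0.00031223,  0.00019452,
        0.00064383]), 'tau': array([-8.74439484e-04, -5.31964087e+01, -3.52815521e+01,  7.07665645e-02,
        2.36266258e-02, -7.23284779e-05]), 'ee_pos': array([0.18124227, 0.51926251, 0.40423015]), 'eef_rot': array([-3.14071648e+00, -6.38865615e-05,  2.80575700e+00]), 'force': array([ 0.10769967, -0.58588308,  0.68973084]), 'moment': array([ 0.04988478, -0.01364   ,  0.03348479]), 'grip_force': 0.0, 'grip_width': 0.09414237003598032}
```

View pics/t0b.png

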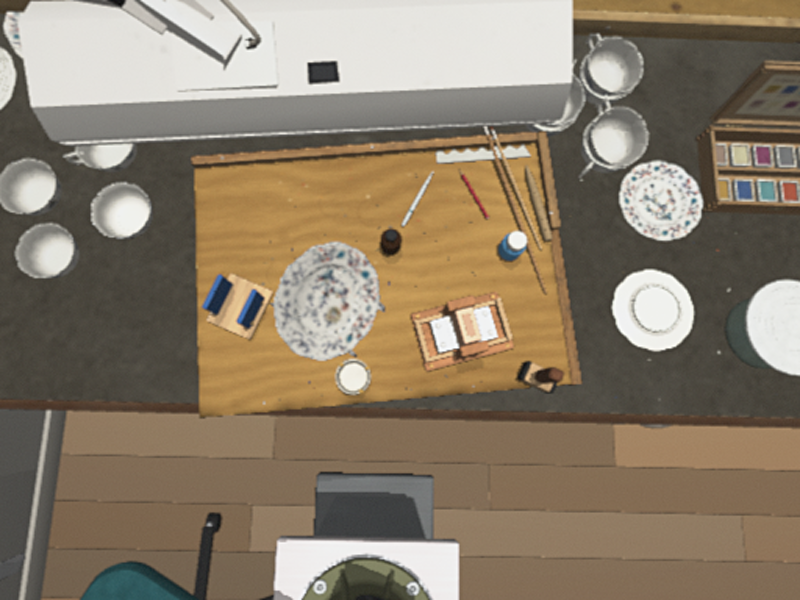

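View pics/s0b.png

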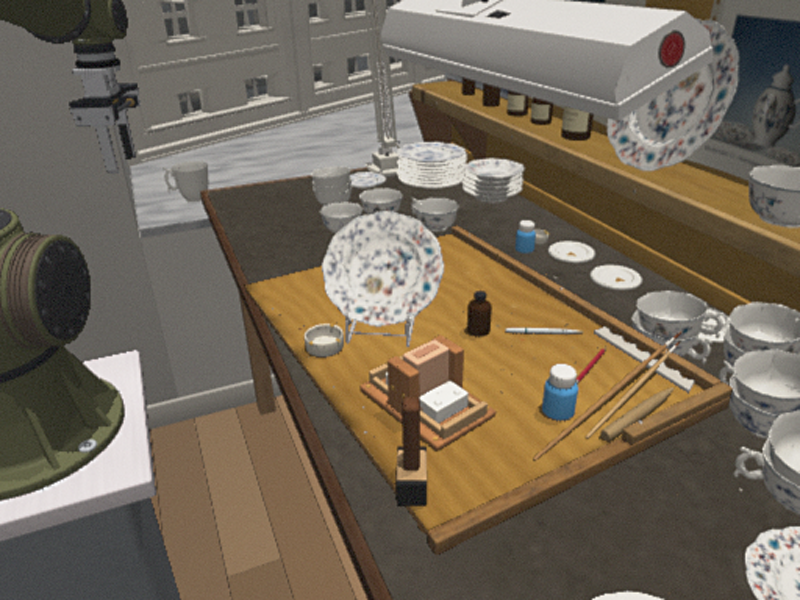

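```bash
python3 - <<'E'
from h import *
t=cv2.imread('pics/t0.png')
cv2.imwrite('pics/c1.png',cv2.resize(t[176:256,255:375],(800,533),interpolation=cv2.INTER_CUBIC))
for n,p in dict(case=(296,211),mallet=(338,242),stand=(152,195)).items(): print(n,px('t0',*p,0.03))
E
```

```text
case [ 0.5212 -0.1624  0.03  ]
mallet [ 0.4365 -0.2814  0.03  ]
stand [0.5555 0.2505 0.03  ]
```

View pics/c1.png

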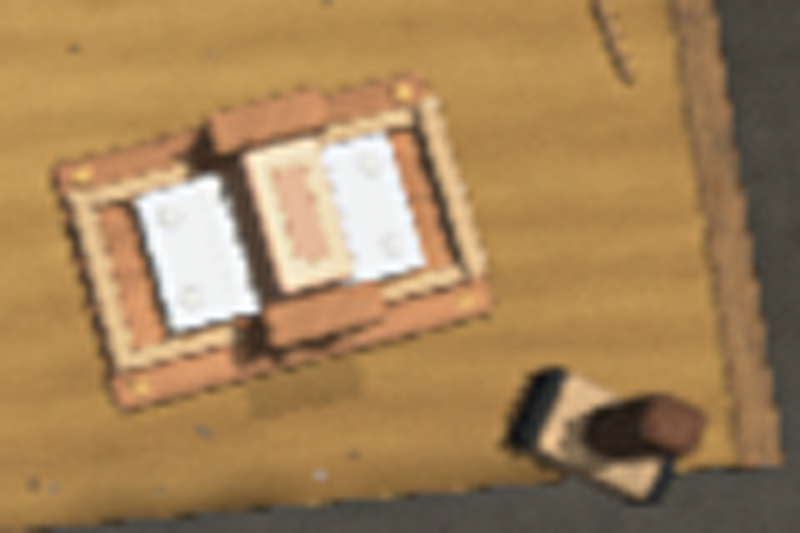

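```bash
python3 - <<'E'
from h import *
s=800/120
f=lambda u,v,z:px('t0',255+u/s-.5+.5/s,176+v/s-.5+.5/s,z)
c=[f(*p,.01) for p in [(55,162),(428,75),(492,308),(122,410)]]
print(c,np.mean(c,0))
y=(c[0]-c[1]+c[3]-c[2]);x=c[0]-c[3]+c[1]-c[2]
print('yaw',np.degrees(np.arctan2(-y[0],y[1])),np.degrees(np.arctan2(x[1],x[0])),np.linalg.norm(x)/2,np.linalg.norm(y)/2)
h=[f(*p,.036) for p in [(550,368),(512,447),(637,502),(668,462)]];print(h)
print('handle top',f(675,425,.13))
E
```

```text
[array([ 0.5538, -0.0677,  0.01  ]), array([ 0.5978, -0.2328,  0.01  ]), array([ 0.4949, -0.2597,  0.01  ]), array([ 0.4465, -0.0988,  0.01  ])] [ 0.52325 -0.16475  0.01   ]
yaw 15.824616911073887 15.425655070343423 0.10902756532180287 0.16942089599574192
[array([ 0.4675, -0.2779,  0.036 ]), array([ 0.434 , -0.2611,  0.036 ]), array([ 0.4126, -0.3134,  0.036 ]), array([ 0.4295, -0.327 ,  0.036 ])]
handle top [ 0.4398 -0.3011  0.13  ]
```

```bash
python3 - <<'E'
from h import *
c=ctrl.camera('wrist');print(np.round(c['hand_eye'],3),c['fx'],c['cx'],c['cy'])
t=cv2.imread('pics/t0.png')
cv2.imwrite('pics/c2.png',cv2.resize(t[155:235,110:230],(800,533),interpolation=cv2.INTER_CUBIC))
E
```

```text
[[ 0.002  0.971  0.241  0.069]
 [ 1.    -0.002  0.    -0.   ]
 [ 0.001  0.241 -0.971  0.02 ]
 [ 0.     0.     0.     1.   ]] 288.97500739004374 252.2302633630812 189.75449824672188
```

View pics/c2.png

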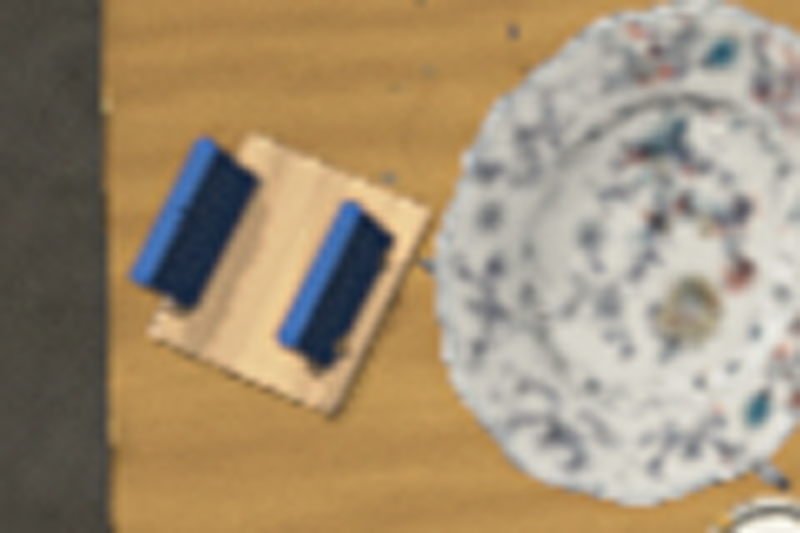

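Emit:
{"name": "servo_tool", "arguments": {"motion": [[0,26,-80,0,-5],[0,26,-80,0,-5],[0,26,-80,0,-5],[0,26,-80,0,-5],[0,26,-80,0,-5],[0,26,-80,0,-5],[0,26,-80,0,-5],[0,26,-80,0,-5],[0,26,-80,0,-5],[0,26,-80,0,-5],[0,26,-80,0,-5],[0,26,-80,0,-5],[0,26,-80,0,-5],[0,26,-80,0,-5],[0,26,-80,0,-5],[0,26,-80,0,-5],[0,26,-80,0,-5],[0,26,-80,0,-5]]}}

```text
time_s: 2.45
ee_pos: [0.4412, -0.28, 0.405]
eef_rot: [-3.141, 0.001, 2.719]
force: [-0.5, -0.4, -0.2]
grip_width: 0.0939
grip_force: 0.0
```

```bash
python3 - <<'E'
from h import *
s=800/120
f=lambda u,v,z:px('t0',110+u/s-.5+.5/s,155+v/s-.5+.5/s,z)
c=[f(*p,.008) for p in [(250,135),(432,208),(335,415),(152,333)]];c=np.array(c)
print(c,c.mean(0))
x=c[0]-c[3]+c[1]-c[2];y=c[0]-c[1]+c[3]-c[2];print(np.degrees(np.arctan2(x[1],x[0])),np.degrees(np.arctan2(-y[0],y[1])),np.linalg.norm(x)/2,np.linalg.norm(y)/2)
b=np.array([f(*p,.08) for p in [(207,138),(142,282),(352,203),(285,342)]]);print('boards tops',b,b.mean(0))
snap('wrist','w1')
cv2.imwrite('pics/w1b.png',cv2.resize(cv2.imread('pics/w1.png'),(800,600),interpolation=cv2.INTER_CUBIC))
E
```

```text
[[0.6191 0.2758 0.008 ]
 [0.5886 0.1934 0.008 ]
 [0.496  0.2289 0.008 ]
 [0.5295 0.3108 0.008 ]] [0.5583   0.252225 0.008   ]
-21.153319469867665 -21.282472961699156 0.09768199680596217 0.08816247784630375
boards tops [[0.6011 0.2722 0.08  ]
 [0.5404 0.2932 0.08  ]
 [0.5756 0.2109 0.08  ]
 [0.5175 0.2335 0.08  ]] [0.55865 0.25245 0.08   ]
```

View pics/w1b.png

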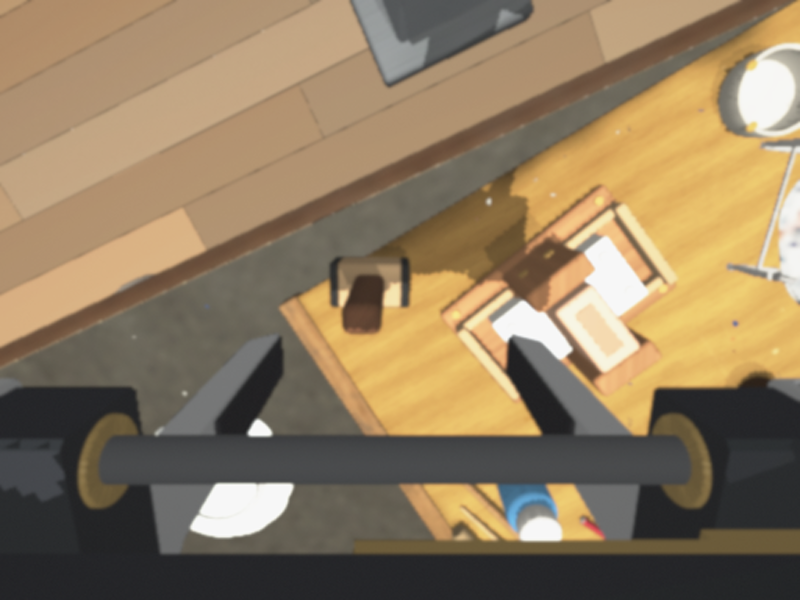

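```bash
python3 - <<'E'
from h import *
s=800/512
f=lambda u,v,z:px('w1',u/s-.5+.5/s,v/s-.5+.5/s,z)
h=np.array([f(*p,.036) for p in [(335,259),(408,260),(406,305),(333,304)]]);print(h,h.mean(0))
d=h[0]-h[1]+h[3]-h[2];print(np.degrees(np.arctan2(d[1],d[0]))-90,np.linalg.norm(d)/2)
print('handle',f(364,320,.13))
c=np.array([f(*p,.09) for p in [(595,284),(641,346),(600,378),(554,314)]]);print('core',c,c.mean(0))
d=c[0]-c[1]+c[3]-c[2];print(np.degrees(np.arctan2(d[1],d[0])))
print('case', f(604,186,.01),f(677,280,.01),f(443,316,.01))
E
```

```text
[[ 0.4108 -0.3173  0.036 ]
 [ 0.4348 -0.2657  0.036 ]
 [ 0.4674 -0.2817  0.036 ]
 [ 0.4428 -0.3347  0.036 ]] [ 0.43895 -0.29985  0.036  ]
-204.92086041569127 0.05766957603450888
handle [ 0.4417 -0.2999  0.13  ]
core [[ 0.4918 -0.156   0.09  ]
 [ 0.5468 -0.1406  0.09  ]
 [ 0.5581 -0.1738  0.09  ]
 [ 0.5004 -0.1879  0.09  ]] [ 0.524275 -0.164575  0.09    ]
-165.3315364470422
case [ 0.4483 -0.0983  0.01  ] [ 0.5477 -0.0656  0.01  ] [ 0.4961 -0.2587  0.01  ]
```

Emit:
{"name": "servo_tool", "arguments": {"motion": [[0,-0.1,-2,-4,-1],[0,-0.1,-2,-9,-1],[0,-0.1,-2,-12.5,-1],[0,-0.1,-2,-12.5,-1],[0,-0.1,-2,-12.5,-1],[1,-0.1,-2,-12.5,-1],[1,-0.1,-2,-12.5,-1],[1,-0.1,-2,-12.5,-1],[1,-0.1,-2,-12.5,-1],[1,-0.1,-2,-12.5,-1],[1,-0.1,-2,-12.5,-1],[1,-0.1,-2,-12.5,-1]], "squeeze": 40}}

```text
time_s: 4.0
ee_pos: [0.4403, -0.3007, 0.2796]
eef_rot: [-3.142, -0.0, 2.701]
force: [-0.5, 0.2, -0.1]
grip_width: 0.0276
grip_force: 0.0
```

Emit:
{"name": "servo_tool", "arguments": {"motion": [[1,0,0,0,0],[1,0,0,0,0],[1,0,0,0,0],[1,0,0,1,0],[1,0,0,4,0],[1,0,0,8,0],[1,0,0,12.5,0],[1,0,0,12.5,10],[1,0,0,12.5,20],[1,0,0,12.5,30],[1,0,0,12.5,41],[1,0,0,12.5,41],[1,0,0,12.5,41]]}}

```text
time_s: 5.62
ee_pos: [0.4402, -0.3007, 0.4049]
eef_rot: [-3.141, 0.0, -2.871]
force: [-1.0, -0.8, -2.2]
grip_width: 0.0234
grip_force: 40.0
```

```bash
python3 - <<'E'
from h import *
snap('wrist','w2')
print(ctrl.get_obs()['qpos'])
cv2.imwrite('pics/w2b.png',cv2.resize(cv2.imread('pics/w2.png'),(800,600),interpolation=cv2.INTER_CUBIC))
E
```

```text
[-6.67972027e-01  2.62105481e-01  1.56884097e+00  2.73347883e-05
  1.31049462e+00 -2.51034875e+00]
```

View pics/w2b.png

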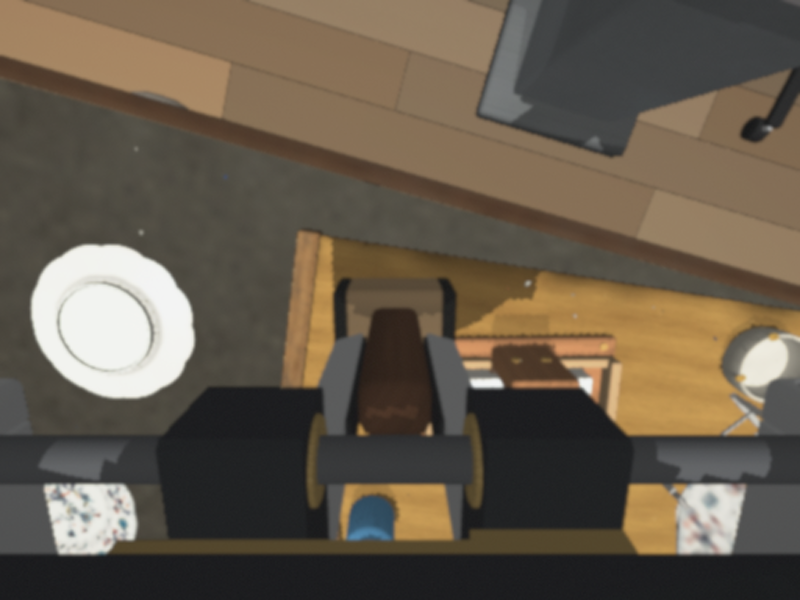

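Emit:
{"name": "servo_tool", "arguments": {"motion": [[1,5,3.7,0,0],[1,10.1,7.45,0,0],[1,10.1,7.45,0,0],[1,10.1,7.45,-4,0],[1,10.1,7.45,-8,0],[1,10.1,7.45,-8,0],[1,10.1,7.45,-8,0],[1,9.97,7.93,-8,0],[1,9.83,8.41,-8,0],[1,9.83,8.41,-8,0]]}}

```text
time_s: 6.92
ee_pos: [0.5385, -0.2162, 0.3252]
eef_rot: [-3.141, 0.001, -2.866]
force: [0.7, 0.3, -2.5]
grip_width: 0.024
grip_force: 40.0
```

```bash
python3 - <<'E'
from h import *
snap('scene','s3')
s=cv2.imread('pics/s3.png')
print(ctrl.get_obs()['force'])
cv2.imwrite('pics/s3b.png',cv2.resize(s[200:335,215:335],(711,800-0) if 0 else (533,600),interpolation=cv2.INTER_CUBIC))
E
```

```text
[-0.66221716  0.16569142 -1.97315706]
```

View pics/s3b.png

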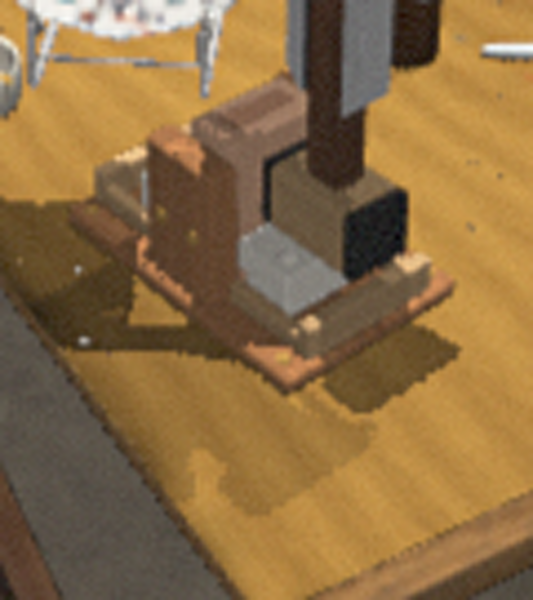

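Emit:
{"name": "servo_tool", "arguments": {"motion": [[1,-0.03,0.1,0,0],[1,-0.05,0.19,0,0],[1,-0.08,0.29,0,0],[1,-0.11,0.39,0,0],[1,-0.13,0.48,0,0],[1,-0.16,0.58,0,0],[1,-0.19,0.67,0,0],[1,-0.21,0.77,0,0]]}}

```text
time_s: 7.98
ee_pos: [0.5364, -0.2089, 0.3247]
eef_rot: [-3.141, -0.0, -2.866]
force: [-0.3, -2.0, -1.3]
grip_width: 0.0242
grip_force: 40.0
```

Emit:
{"name": "servo_tool", "arguments": {"motion": [[1,-0.03,0.1,0,0],[1,-0.05,0.19,0,0],[1,-0.08,0.29,0,0],[1,-0.11,0.39,0,0]]}}

```text
time_s: 8.48
ee_pos: [0.5355, -0.2055, 0.3253]
eef_rot: [-3.139, 0.001, -2.866]
force: [1.7, -7.1, 0.3]
grip_width: 0.0237
grip_force: 40.0
```

```bash
python3 - <<'E'
from h import *
snap('top','t4')
t=cv2.imread('pics/t4.png')
print(ctrl.get_obs()['force'])
cv2.imwrite('pics/t4b.png',cv2.resize(t[176:256,255:375],(800,533),interpolation=cv2.INTER_CUBIC))
E
```

```text
[ 1.5432714  -6.11711023  0.61369008]
```

View pics/t4b.png

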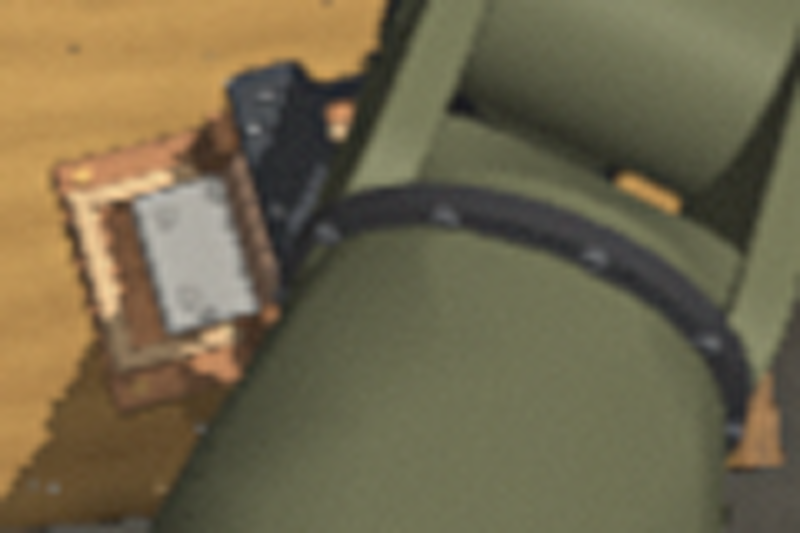

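```bash
cat > ck.py <<'E'
from h import *
import sys
O=np.array([.524,-.1645]);a=np.radians(15.5);X=np.array([np.cos(a),np.sin(a)]);Y=np.array([-X[1],X[0]])
def cheek(fn,sgn=1,xs=np.linspace(-.012,.012,13)):
    im=cv2.GaussianBlur(cv2.imread(f'pics/{fn}.png')[:,:,0],(0,0),.5).astype(np.float32)
    ys=np.arange(.03,.085,.0005);pr=[]
    for y in ys:
        q=np.array([proj(fn,[*(O+x*X+sgn*y*Y),.036]) for x in xs],np.float32)
        pr.append(cv2.remap(im,q[:,:1],q[:,1:],cv2.INTER_CUBIC).mean())
    pr=np.array(pr); g=np.gradient(cv2.GaussianBlur(pr[:,None],(0,0),3).ravel())
    i=g[20:100].argmin()+20; hi=np.median(pr[i-14:i-8]);lo=np.min(pr[i:i+12]);m=(hi+lo)/2
    j=np.where((pr[i-12:i+12]<m))[0][0]+i-12
    return round(1e3*(ys[j-1]+.0005*(pr[j-1]-m)/(pr[j-1]-pr[j])),2),int(hi),int(lo)
E
python3 - <<'E'
from ck import *
for f in ('t0','t4'):print(cheek(f),cheek(f,-1))
E
```

```text
(np.float64(57.67), 246, 73) (np.float64(54.73), 246, 91)
(np.float64(58.95), 167, 56) (np.float64(66.01), 68, 67)
```

Emit:
{"name": "servo_tool", "arguments": {"motion": [[1,-0.03,0.1,0,0],[1,-0.05,0.19,0,0],[1,-0.08,0.29,0,0],[1,-0.11,0.39,0,0],[1,-0.11,0.39,0,0]]}}

```text
time_s: 9.15
ee_pos: [0.5343, -0.2016, 0.3253]
eef_rot: [-3.139, 0.001, -2.867]
force: [1.5, -7.3, 0.9]
grip_width: 0.0237
grip_force: 40.0
```

```bash
python3 - <<'E'
from ck import *
snap('top','t5');print(cheek('t5'),ctrl.get_obs()['force'])
E
```

```text
(np.float64(63.08), 168, 55) [ 1.10513904 -5.63691588 -0.58367903]
```

Emit:
{"name": "servo_tool", "arguments": {"motion": [[1,0.2,-0.7,0,0],[1,0.4,-1.45,0,0],[1,0.4,-1.45,0,0],[1,0.4,-1.45,4,0],[1,0.4,-1.45,7,0],[1,0.4,-1.45,7,0],[1,-1.2,4.3,7,0],[1,-2.79,10.07,7,0],[1,-2.79,10.07,7,0],[1,-2.79,10.07,7,0],[1,-2.79,10.07,3,0],[1,-2.79,10.07,0,0],[1,-2.79,10.07,0,0],[1,-2.79,10.07,0,0],[1,-2.71,9.78,0,0],[1,-2.63,9.5,0,0],[1,-2.55,9.2,0,0]]}}

```text
time_s: 11.32
ee_pos: [0.5088, -0.1094, 0.325]
eef_rot: [-3.141, 0.0, -2.867]
force: [-0.2, -0.4, -1.4]
grip_width: 0.0239
grip_force: 40.0
```

```bash
python3 - <<'E'
from ck import *
snap('top','t6');print(cheek('t6'),cheek('t6',-1),ctrl.get_obs()['force'])
t=cv2.imread('pics/t6.png')
cv2.imwrite('pics/t6b.png',cv2.resize(t[176:256,255:375],(800,533),interpolation=cv2.INTER_CUBIC))
E
```

```text
(np.float64(83.97), 77, 75) (np.float64(55.73), 72, 54) [-0.01998223 -1.29066504 -2.00245461]
```

View pics/t6b.png

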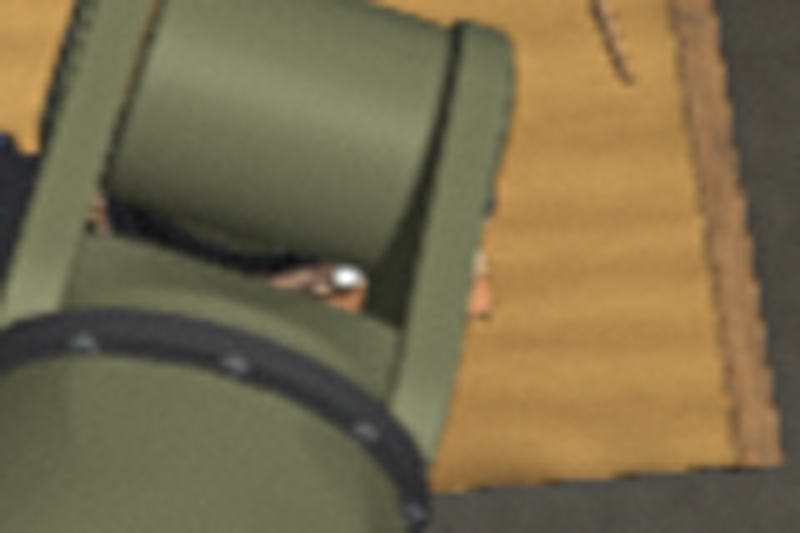

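Emit:
{"name": "servo_tool", "arguments": {"motion": [[1,0.03,-0.1,0,0],[1,0.05,-0.19,0,0],[1,0.08,-0.29,0,0],[1,0.11,-0.39,0,0],[1,0.13,-0.48,0,0],[1,0.16,-0.58,0,0],[1,0.19,-0.67,0,0],[1,0.21,-0.77,0,0],[1,0.24,-0.87,0,0],[1,0.27,-0.96,0,0],[1,0.29,-1.06,0,0],[1,0.32,-1.16,0,0],[1,0.35,-1.25,0,0],[1,0.36,-1.32,0,0],[1,0.36,-1.32,0,0]]}}

```text
time_s: 13.25
ee_pos: [0.5123, -0.122, 0.3247]
eef_rot: [3.14, -0.0, -2.866]
force: [-2.6, 6.2, 1.1]
grip_width: 0.0237
grip_force: 40.0
```

```bash
python3 - <<'E'
from ck import *
snap('scene','s7');print(ctrl.get_obs()['force'])
for f in ('s0','s3','s7'):
  for xs in (np.linspace(-.012,.012,13),np.linspace(-.02,-.008,7),np.linspace(.005,.02,7)):
    print(f,cheek(f,-1,xs))
E
```

```text
[-2.61273134  5.96568221  1.28659698]
s0 (np.float64(54.42), 238, 121)
s0 (np.float64(54.66), 236, 122)
s0 (np.float64(54.32), 235, 121)
s3 (np.float64(58.54), 69, 58)
s3 (np.float64(73.56), 123, 49)
s3 (np.float64(51.13), 49, 32)
s7 (np.float64(57.77), 245, 132)
s7 (np.float64(57.96), 244, 133)
s7 (np.float64(57.55), 244, 132)
```

Emit:
{"name": "servo_tool", "arguments": {"motion": [[1,0.03,-0.1,0,0],[1,0.05,-0.19,0,0],[1,0.08,-0.29,0,0],[1,0.11,-0.39,0,0],[1,0.13,-0.48,0,0],[1,0.13,-0.48,0,0]]}}

```text
time_s: 14.05
ee_pos: [0.5136, -0.1268, 0.3247]
eef_rot: [3.14, -0.0, -2.866]
force: [-2.3, 5.8, 0.6]
grip_width: 0.0239
grip_force: 40.0
```

```bash
python3 - <<'E'
from ck import *
snap('scene','s8');print(cheek('s8',-1),ctrl.get_obs()['force'])
E
```

```text
(np.float64(62.62), 245, 131) [-1.12110006  4.94641157  1.1355626 ]
```

Emit:
{"name": "servo_tool", "arguments": {"motion": [[1,-0.2,0.7,0,0],[1,-0.4,1.45,0,0],[1,-0.4,1.45,0,0],[1,-0.4,1.45,4,0],[1,-0.4,1.45,7,0],[1,-0.4,1.45,7,0],[1,1.2,-4.3,7,0],[1,2.91,-10.52,7,0],[1,2.91,-10.52,7,0],[1,2.91,-10.52,7,0],[1,2.91,-10.52,3,0],[1,2.91,-10.52,0,0],[1,2.91,-10.52,0,0],[1,2.91,-10.52,0,0],[1,2.83,-10.2,0,0],[1,2.74,-9.87,0,0],[1,2.65,-9.55,0,0],[1,2.65,-9.55,0,0]]}}

```text
time_s: 16.35
ee_pos: [0.5401, -0.2224, 0.3248]
eef_rot: [-3.141, 0.0, -2.866]
force: [0.9, 0.1, -2.2]
grip_width: 0.0236
grip_force: 40.0
```

Emit:
{"name": "servo_tool", "arguments": {"motion": [[1,-0.04,0.14,0,0],[1,-0.08,0.29,0,0],[1,-0.12,0.43,0,0],[1,-0.16,0.58,0,0],[1,-0.2,0.72,0,0],[1,-0.24,0.87,0,0],[1,-0.28,1.01,0,0],[1,-0.32,1.16,0,0],[1,-0.36,1.3,0,0],[1,-0.4,1.45,0,0],[1,-0.44,1.59,0,0],[1,-0.48,1.73,0,0],[1,-0.52,1.88,0,0],[1,-0.56,2.0,0,0],[1,-0.56,2.0,0,0]]}}

```text
time_s: 18.23
ee_pos: [0.5346, -0.2026, 0.3247]
eef_rot: [-3.141, 0.0, -2.866]
force: [1.3, -1.3, -2.1]
grip_width: 0.0238
grip_force: 40.0
```

```bash
python3 - <<'E'
from ck import *
snap('top','t9');o=ctrl.get_obs();print(cheek('t9'),o['force'],Y@(o['ee_pos'][:2]-O),X@(o['ee_pos'][:2]-O))
E
```

```text
(np.float64(63.08), 168, 54) [-0.19494014 -0.32368381 -2.63327417] -0.03956816476368897 -1.4350361861171122e-05
```

Emit:
{"name": "servo_tool", "arguments": {"motion": [[1,-0.03,0.1,0,0],[1,-0.05,0.19,0,0],[1,-0.08,0.29,0,0],[1,-0.11,0.39,0,0],[1,-0.13,0.48,0,0],[1,-0.16,0.58,0,0],[1,-0.19,0.67,0,0],[1,-0.21,0.77,0,0],[1,-0.22,0.81,0,0],[1,-0.22,0.81,0,0]]}}

```text
time_s: 19.52
ee_pos: [0.5324, -0.195, 0.3252]
eef_rot: [-3.139, 0.001, -2.867]
force: [2.2, -6.5, -0.5]
grip_width: 0.0237
grip_force: 40.0
```

```bash
python3 - <<'E'
from ck import *
snap('top','t10');o=ctrl.get_obs();print(cheek('t10'),o['force'],Y@(o['ee_pos'][:2]-O))
E
```

```text
(np.float64(69.81), 168, 59) [ 1.49533745 -6.46204987 -0.66638281] -0.03164626060799696
```

Emit:
{"name": "servo_tool", "arguments": {"motion": [[1,0.2,-0.7,0,0],[1,0.4,-1.45,0,0],[1,0.4,-1.45,0,0],[1,0.4,-1.45,4,0],[1,0.4,-1.45,7,0],[1,0.4,-1.45,7,0],[1,-1.2,4.3,7,0],[1,-2.77,9.98,7,0],[1,-2.77,9.98,7,0],[1,-2.77,9.98,7,0],[1,-2.77,9.98,3,0],[1,-2.77,9.98,0,0],[1,-2.77,9.98,0,0],[1,-2.77,9.98,0,0],[1,-2.7,9.7,0,0],[1,-2.62,9.45,0,0],[1,-2.55,9.21,0,0],[1,-2.55,9.21,0,0]]}}

```text
time_s: 21.82
ee_pos: [0.5069, -0.1026, 0.3248]
eef_rot: [-3.141, 0.0, -2.867]
force: [0.1, -0.5, -2.8]
grip_width: 0.0239
grip_force: 40.0
```

Emit:
{"name": "servo_tool", "arguments": {"motion": [[1,0.04,-0.14,0,0],[1,0.08,-0.29,0,0],[1,0.12,-0.43,0,0],[1,0.16,-0.58,0,0],[1,0.2,-0.72,0,0],[1,0.24,-0.87,0,0],[1,0.28,-1.01,0,0],[1,0.32,-1.16,0,0],[1,0.36,-1.3,0,0],[1,0.4,-1.45,0,0],[1,0.44,-1.59,0,0],[1,0.48,-1.73,0,0],[1,0.52,-1.88,0,0],[1,0.56,-2.02,0,0],[1,0.6,-2.16,0,0],[1,0.62,-2.25,0,0]]}}

```text
time_s: 23.82
ee_pos: [0.5131, -0.125, 0.3246]
eef_rot: [3.142, 0.0, -2.867]
force: [0.0, 0.6, -1.4]
grip_width: 0.024
grip_force: 40.0
```

```bash
python3 - <<'E'
from ck import *
o=ctrl.get_obs();print(o['force'],Y@(o['ee_pos'][:2]-O))
E
```

```text
[ 0.00425054  0.61920091 -1.39058133] 0.0409730345993297
```

Push 6 mm further.

Emit:
{"name": "servo_tool", "arguments": {"motion": [[1,0.03,-0.1,0,0],[1,0.05,-0.19,0,0],[1,0.08,-0.29,0,0],[1,0.11,-0.39,0,0],[1,0.13,-0.48,0,0],[1,0.16,-0.58,0,0],[1,0.16,-0.6,0,0],[1,0.16,-0.6,0,0]]}}

```text
time_s: 24.82
ee_pos: [0.5146, -0.1306, 0.3247]
eef_rot: [3.14, -0.0, -2.866]
force: [-1.6, 6.2, 1.5]
grip_width: 0.0234
grip_force: 40.0
```

```bash
python3 - <<'E'
from ck import *
snap('scene','s11');o=ctrl.get_obs();print(cheek('s11',-1),o['force'],Y@(o['ee_pos'][:2]-O))
E
```

```text
(np.float64(66.6), 245, 132) [-2.25764621  5.95646018  1.53333303] 0.03523704264376787
```

Emit:
{"name": "servo_tool", "arguments": {"motion": [[1,-0.2,0.7,0,0],[1,-0.4,1.45,0,0],[1,-0.4,1.45,0,0],[1,-0.4,1.45,4,0],[1,-0.4,1.45,8,0],[1,-0.4,1.45,8,0],[1,-2.8,-4,8,-8],[1,-5,-10,8,-16],[1,-7.43,-17,8,-24],[1,-7.43,-17,8,-33],[1,-7.43,-17,8,-41],[1,-7.43,-17,8,-41],[1,-7.43,-17,3,-41],[1,-7.43,-17,-1.5,-41],[1,-7.43,-17,-3.5,-41],[1,-7.43,-17,-4.2,-41],[1,-7.43,-17,-4.4,-41],[1,-7.43,-17,-4.5,-41]]}}

```text
time_s: 27.12
ee_pos: [0.4405, -0.301, 0.2804]
eef_rot: [-3.141, 0.001, 2.702]
force: [-0.1, 0.1, -1.9]
grip_width: 0.0241
grip_force: 40.0
```

```bash
python3 - <<'E'
from h import *
print(ctrl.get_obs())
E
```

```text
{'time_s': 27.125, 'qpos': array([-6.68022352e-01,  4.00953215e-01,  1.69545614e+00, -3.24046537e-05,
        1.04380826e+00, -1.79920882e+00]), 'joint_vel': array([-0.0013133 ,  0.00837694,  0.00414691,  0.00030789, -0.0180546 ,
        0.00437777]), 'tau': array([ 2.83608976e-02, -5.47301137e+01, -3.10121298e+01, -2.78262753e-02,
        7.83710391e-02, -2.59733666e-02]), 'ee_pos': array([ 0.44050055, -0.30095388,  0.28041216]), 'eef_rot': array([-3.1412540e+00,  1.3329797e-03,  2.7019993e+00]), 'force': array([-0.07193699,  0.11575684, -1.87778103]), 'moment': array([ 0.03566781, -0.00343252,  0.03967601]), 'grip_force': 39.999353885650635, 'grip_width': 0.024125916439769735}
```

Emit:
{"name": "servo_tool", "arguments": {"motion": [[1,0,0,-0.05,0],[1,0,0,-0.08,0],[1,0,0,-0.08,0]]}}

```text
time_s: 27.5
ee_pos: [0.4404, -0.301, 0.2795]
eef_rot: [-3.141, 0.001, 2.701]
force: [-1.2, 0.8, 5.0]
grip_width: 0.0238
grip_force: 40.0
```

Emit:
{"name": "servo_tool", "arguments": {"motion": [[0.6,0,0,0,0],[0.4,0,0,0,0],[0.2,0,0,0,0],[0,0,0,0,0],[0,0,0,0,0],[0,0,0,2,0],[0,0,0,6,0],[0,0,0,12,0],[0,0,0,16,0],[0,0,0,16,0]]}}

```text
time_s: 28.75
ee_pos: [0.4403, -0.3008, 0.4418]
eef_rot: [-3.14, 0.005, 2.701]
force: [-0.3, -0.1, -0.6]
grip_width: 0.094
grip_force: 0.0
```

```bash
python3 - <<'E'
from h import *
snap('wrist','w12');snap('top','t12')
cv2.imwrite('pics/w12b.png',cv2.resize(cv2.imread('pics/w12.png'),(800,600),interpolation=cv2.INTER_CUBIC))
E
```

View pics/w12b.png

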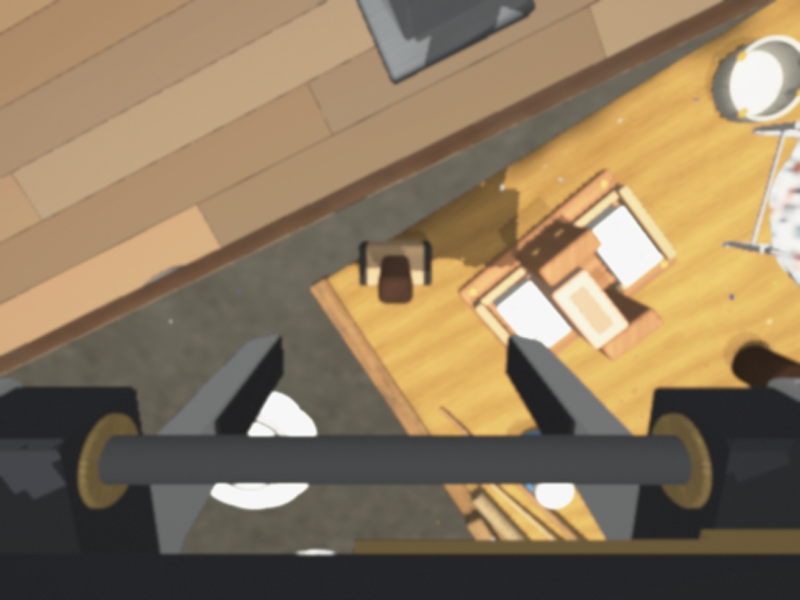

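```bash
python3 - <<'E'
from ck import *
s=800/512
f=lambda fn,u,v,z:px(fn,u/s-.5+.5/s,v/s-.5+.5/s,z)
print('edge',f('t0',200,415,0),f('t0',350,403,0),f('t0',195,160,0))
c=np.array([f('w12',*p,.09) for p in [(590,266),(632,322),(594,349),(552,288)]])[:,:2]
for q in list(c)+[c.mean(0)]: print(q,X@(q-O),Y@(q-O))
print(cheek('t12'),cheek('t12',-1),proj('w12',[.4403,-.3008,.13])*s)
print('dish',f('t0',353,376,.02))
E
```

```text
edge [0.3567 0.3102 0.    ] [0.3848 0.0401 0.    ] [0.8491 0.3665 0.    ]
[ 0.4942 -0.1661] -0.02914376890734222 0.00642189488199828
[ 0.5493 -0.1512] 0.02793412086801897 0.006055154112894795
[ 0.5579 -0.1848] 0.027242133329383644 -0.02862107914918792
[ 0.498  -0.1975] -0.033873258194006696 -0.024851607177849875
[ 0.52485 -0.1749 ] -0.0019601932259865227 -0.010248909333036195
(np.float64(69.92), 247, 79) (np.float64(66.42), 247, 81) [394.84375 289.0625 ]
dish [0.4329 0.0354 0.02  ]
```

Emit:
{"name": "servo_tool", "arguments": {"motion": [[0,4,6,0,10],[0,8.66,12.57,0,20],[0,8.66,12.57,0,30],[0,8.66,12.57,0,40.7],[0,8.66,12.57,-5,40.7],[0,8.66,12.57,-11,40.7],[0,8.66,12.57,-16,40.7],[0,8.66,12.57,-19.2,40.7],[0,8.66,12.57,-19.2,40.7],[0,8.66,12.57,-19.2,40.7],[0.45,8.66,12.57,-19.2,40.7],[0.55,8.66,12.57,-19.2,40.7],[0.6,8.66,12.57,-19.2,40.7],[1,8.66,12.57,-19.2,40.7],[1,8.66,12.57,-19.2,40.7],[1,8.66,12.57,-19.2,40.7],[1,8.66,12.57,-19.2,40.7],[1,8.66,12.57,-19.2,40.7],[1,8.66,12.57,-19.2,40.7],[1,8.66,12.57,-19.2,40.7]], "squeeze": 30}}

```text
time_s: 31.35
ee_pos: [0.5269, -0.1753, 0.2469]
eef_rot: [-3.141, 0.0, -2.872]
force: [0.3, -1.9, -0.5]
grip_width: 0.0318
grip_force: 30.0
```

Emit:
{"name": "servo_tool", "arguments": {"motion": [[1,-0.05,0.19,0,0],[1,-0.11,0.39,0,0],[1,-0.16,0.58,0,0],[1,-0.21,0.77,0,0],[1,-0.27,0.96,0,0],[1,-0.31,1.12,0,0],[1,-0.34,1.23,0,0],[1,-0.34,1.23,0,0],[1,-0.34,1.23,0,0]]}}

```text
time_s: 32.48
ee_pos: [0.5235, -0.1628, 0.2468]
eef_rot: [3.141, -0.0, -2.872]
force: [-0.2, 1.1, 2.0]
grip_width: 0.0317
grip_force: 30.0
```

Emit:
{"name": "servo_tool", "arguments": {"motion": [[1,0,0,0.5,0],[1,0,0,1,0],[1,0,0,1.6,0],[1,0,0,2.2,0],[1,0,0,2.2,0]]}}

```text
time_s: 33.1
ee_pos: [0.5236, -0.163, 0.2694]
eef_rot: [-3.141, 0.001, -2.872]
force: [-0.1, 0.1, -3.6]
grip_width: 0.0321
grip_force: 30.0
```

Emit:
{"name": "servo_tool", "arguments": {"motion": [[1,0,0,4,0],[1,0,0,9,0],[1,0,0,14,0],[1,0,0,18,0],[1,0,0,20,0],[1,-1,3.5,20,-3],[1,-2.2,7.5,20,-6],[1,-3.4,11.8,20,-10],[1,-4.6,16,20,-14],[1,-5.8,20.2,20,-18],[1,-7,24.4,20,-22],[1,-8.2,28.6,20,-26],[1,-9.4,32.7,20,-30],[1,-10.6,36.9,20,-33],[1,-11.5,40,20,-36],[1,-11.86,41.3,20,-36.7],[1,-11.86,41.3,20,-36.7]]}}

```text
time_s: 35.22
ee_pos: [0.4047, 0.2506, 0.4686]
eef_rot: [-3.141, -0.0, 2.772]
force: [-0.6, -0.7, -2.6]
grip_width: 0.0319
grip_force: 30.0
```

Emit:
{"name": "servo_tool", "arguments": {"motion": [[1,0,0,-3,0],[1,0,0,-7,0],[1,0,0,-11,0],[1,0,0,-15,0],[1,0,0,-18.5,0],[1,0,0,-20.5,0],[1,0,0,-21.7,0],[1,0,0,-22.4,0],[1,0,0,-22.6,0],[1,0,0,-22.6,0],[1,0,0,-22.6,0]]}}

```text
time_s: 36.6
ee_pos: [0.405, 0.2501, 0.2433]
eef_rot: [3.141, 0.001, 2.771]
force: [0.8, 0.1, -3.0]
grip_width: 0.032
grip_force: 30.0
```

Emit:
{"name": "servo_tool", "arguments": {"motion": [[1,0,0,-0.2,0],[1,0,0,-0.4,0],[1,0,0,-0.5,0],[1,0,0,-0.58,0],[1,0,0,-0.64,0],[1,0,0,-0.66,0],[1,0,0,-0.66,0]]}}

```text
time_s: 37.48
ee_pos: [0.4049, 0.2501, 0.2368]
eef_rot: [-3.142, 0.0, 2.771]
force: [-4.6, -2.8, 8.3]
grip_width: 0.0315
grip_force: 30.0
```

Emit:
{"name": "servo_tool", "arguments": {"motion": [[0.7,0,0,0.03,0],[0.5,0,0,0.05,0],[0.3,0,0,0.05,0],[0.1,0,0,0.05,0],[0,0,0,0.05,0],[0,0,0,0.05,0],[0,0,0,3,0],[0,0,0,7,0],[0,0,0,8,0],[0,0,0,8,-10],[0,0,0,8,-20],[0,0,0,8,-30],[0,0,0,8,-40],[0,0,0,8,-50],[0,0,0,8,-60],[0,0,0,8,-70],[0,0,0,8,-80],[0,0,0,8,-90],[0,0,0,8,-90],[0,0,0,8,-90]]}}

```text
time_s: 39.98
ee_pos: [0.4049, 0.2501, 0.3158]
eef_rot: [-3.141, 0.0, 1.204]
force: [0.4, -0.3, 0.1]
grip_width: 0.0939
grip_force: 0.0
```

```bash
python3 - <<'E'
from h import *
o=ctrl.get_obs();print(o['ee_pos'],o['eef_rot'])
snap('wrist','w13');snap('scene','s13')
# terracotta core top: contour in wrist picture
im=cv2.imread('pics/w13.png');hsv=cv2.cvtColor(im,cv2.COLOR_BGR2HSV)
for n,p in dict(c=(.405,.25,.08)).items():
    u,v=proj('w13',p);print(u,v)
    for dv in range(-40,41,8):print([tuple(int(t) for t in im[int(v+dv),int(u+du)][::-1]) for du in range(-60,61,12) if 0<=v+dv<384])
E
```

```text
[0.40489124 0.25005218 0.31583904] [-3.14118865e+00  4.51806166e-04  1.20403336e+00]
251.5 209.4
[(171, 143, 113), (115, 90, 53), (133, 105, 61), (204, 164, 136), (205, 166, 136), (205, 166, 137), (205, 166, 137), (207, 167, 137), (137, 106, 61), (148, 118, 68), (143, 113, 66)]
[(170, 142, 112), (115, 91, 53), (122, 95, 56), (132, 108, 89), (132, 108, 89), (131, 108, 89), (131, 107, 89), (132, 108, 89), (135, 105, 60), (141, 111, 64), (145, 114, 66)]
[(106, 108, 108), (94, 82, 69), (102, 80, 48), (132, 108, 89), (132, 108, 89), (134, 107, 89), (134, 108, 89), (134, 108, 89), (135, 108, 83), (141, 111, 63), (141, 111, 64)]
[(150, 153, 152), (97, 99, 99), (144, 116, 92), (199, 160, 132), (200, 161, 132), (201, 162, 133), (203, 163, 135), (192, 155, 127), (198, 160, 132), (138, 108, 62), (140, 110, 63)]
[(100, 103, 102), (139, 142, 142), (163, 130, 97), (179, 143, 117), (179, 142, 117), (185, 146, 120), (145, 115, 95), (145, 115, 96), (156, 127, 105), (158, 122, 69), (139, 109, 62)]
[(85, 88, 89), (149, 153, 153), (150, 124, 100), (145, 116, 95), (129, 99, 81), (129, 100, 81), (129, 99,
[... 266 characters left out ...]
116, 119, 119), (143, 143, 141), (180, 144, 119), (179, 143, 117), (174, 140, 115), (152, 123, 101), (153, 124, 101), (154, 123, 100), (229, 184, 102), (231, 188, 104)]
[(85, 88, 89), (85, 88, 87), (145, 149, 148), (171, 143, 113), (205, 159, 89), (215, 170, 100), (199, 153, 85), (225, 179, 99), (233, 193, 108), (225, 179, 99), (234, 194, 108)]
[(86, 88, 89), (85, 88, 89), (141, 145, 145), (100, 89, 76), (175, 134, 76), (211, 164, 91), (206, 160, 89), (224, 177, 98), (228, 184, 102), (229, 186, 103), (230, 186, 103)]
[(85, 87, 89), (84, 87, 88), (136, 140, 139), (120, 123, 123), (170, 143, 112), (211, 162, 90), (217, 172, 96), (223, 174, 96), (228, 184, 102), (230, 187, 104), (226, 180, 99)]
```

```bash
python3 - <<'E'
from h import *
for fn in ('t0','w13','s13'):
    im=cv2.imread(f'pics/{fn}.png').astype(int);b,g,r=im[...,0],im[...,1],im[...,2]
    for thr in (140,):
        m=((b>thr)&(b-r>70)&(r<110)).astype(np.uint8)
        n,l,st,ce=cv2.connectedComponentsWithStats(m)
        for i in range(1,n):
            if st[i,4]>20:
                p=np.column_stack(np.where(l==i))[:,::-1].astype(np.float32)
                w=np.array([px(fn,u,v,.08)[:2] for u,v in p],np.float32);rc=cv2.minAreaRect(w*1000)
                print(fn,st[i],px(fn,*ce[i],.08),rc)
E
```

```text
t0 [130 176  12  21  57] [0.5704 0.2832 0.08  ] ((570.6801147460938, 282.8370666503906), (6.291684627532959, 61.55745315551758), 68.66770935058594)
t0 [152 186  12  21  56] [0.5453 0.2223 0.08  ] ((545.8090209960938, 222.0990447998047), (6.231701850891113, 60.24055099487305), 67.93216705322266)
w13 [ 409   79   90   13 1125] [0.5709 0.2851 0.08  ] ((570.8550415039062, 285.0098571777344), (8.107929229736328, 63.38213348388672), 69.05725860595703)
w13 [396 170  84  12 902] [0.5468 0.225  0.08  ] ((546.8479614257812, 225.02377319335938), (8.52668571472168, 63.35861587524414), 68.25740814208984)
s13 [331 148  11   4  32] [0.8793 0.1381 0.08  ] ((879.4946899414062, 138.3673553466797), (22.990602493286133, 31.6163387298584), 64.68712615966797)
s13 [349 245  21  10  95] [ 0.6497 -0.3035  0.08  ] ((649.9259643554688, -301.3601379394531), (28.896310806274414, 38.65822982788086), 65.56920623779297)
```

Emit:
{"name": "servo_tool", "arguments": {"motion": [[0,0,0,-3,0],[0,0,0,-6,0],[0,0,0,-7.5,0],[0,0,0,-7.5,0],[0,0,0,-7.5,0],[0.2,0,0,-7.5,0],[0.3,0,0,-7.5,0],[0.4,0,0,-7.5,0],[0.6,0,0,-7.5,0],[0.8,0,0,-7.5,0],[1,0,0,-7.5,0],[1,0,0,-7.5,0],[1,0,0,-7.5,0],[1,0,0,-7.5,0]]}}

```text
time_s: 41.82
ee_pos: [0.405, 0.2501, 0.2413]
eef_rot: [3.141, -0.0, 1.2]
force: [-0.2, -1.6, 4.8]
grip_width: 0.0597
grip_force: 30.0
```

Emit:
{"name": "servo_tool", "arguments": {"motion": [[1,0,0,0.5,0],[1,0,0,2,0],[1,0,0,5,0],[1,0,0,8,0],[1,0,0,11,0],[1,0,0,12,0],[1,3,0,12,0],[1,6,0.1,12,0],[1,9,0.2,12,0],[1,12,0.3,12,0],[1,14.5,0.4,12,0],[1,15.3,0.4,12,0],[1,15.3,0.4,12,0],[1,15.3,0.4,12,0]]}}

```text
time_s: 43.58
ee_pos: [0.5573, 0.2542, 0.3612]
eef_rot: [-3.141, 0.0, 1.2]
force: [-0.3, 0.2, -2.7]
grip_width: 0.0598
grip_force: 30.0
```

```bash
python3 - <<'E'
from h import *
o=ctrl.get_obs();print(o['ee_pos'],o['eef_rot'],o['force'])
fn='w14';snap('wrist',fn);im=cv2.imread(f'pics/{fn}.png').astype(int);b,g,r=im[...,0],im[...,1],im[...,2]
m=((b>90)&(b-r>50)&(r<110)).astype(np.uint8)
n,l,st,ce=cv2.connectedComponentsWithStats(m)
for i in range(1,n):
    if st[i,4]>60:
        p=np.column_stack(np.where(l==i))[:,::-1]
        w=np.array([px(fn,u,v,.08)[:2] for u,v in p],np.float32)
        print(st[i],px(fn,*ce[i],.08),cv2.minAreaRect(w*1000),np.median(b[l==i]))
E
```

```text
[0.5572587  0.25418789 0.36123974] [-3.14129166e+00  2.07804227e-04  1.20045541e+00] [-0.25174155  0.2173281  -2.70127165]
[221 149  69  14 868] [0.5735 0.287  0.08  ] ((573.3765869140625, 287.0552978515625), (11.87120246887207, 61.774879455566406), 68.85395812988281) 137.0
```

Emit:
{"name": "servo_tool", "arguments": {"motion": [[1,0.13,0.04,0,0],[1,0.13,0.04,-1.5,0],[1,0.13,0.04,-3,0],[1,0.13,0.04,-3.4,0],[1,0.13,0.04,-3.7,0],[1,0.13,0.04,-3.9,0],[1,0.13,0.04,-4.05,0],[1,0.13,0.04,-4.2,0],[1,0.13,0.04,-4.2,0]]}}

```text
time_s: 44.75
ee_pos: [0.5592, 0.2545, 0.3192]
eef_rot: [3.142, 0.0, 1.2]
force: [0.3, 0.5, -2.2]
grip_width: 0.0598
grip_force: 30.0
```

Emit:
{"name": "servo_tool", "arguments": {"motion": [[1,0,0,-0.3,0],[1,0,0,-0.7,0],[1,0,0,-1.2,0],[1,0,0,-1.8,0],[1,0,0,-2.4,0],[1,0,0,-2.5,0]]}}

```text
time_s: 45.5
ee_pos: [0.5592, 0.2545, 0.2936]
eef_rot: [-3.141, 0.001, 1.2]
force: [0.0, -0.5, -2.3]
grip_width: 0.06
grip_force: 30.0
```

Emit:
{"name": "servo_tool", "arguments": {"motion": [[1,0.04,0.09,0,0],[1,0.05,0.14,0,0],[1,0.07,0.19,0,0],[1,0.07,0.19,0,0]]}}

```text
time_s: 46.0
ee_pos: [0.5599, 0.2564, 0.2943]
eef_rot: [3.141, -0.0, 1.2]
force: [1.0, -0.1, -3.1]
grip_width: 0.0597
grip_force: 30.0
```

Emit:
{"name": "servo_tool", "arguments": {"motion": [[1,-0.03,-0.08,-0.5,0],[1,-0.03,-0.08,-1.2,0],[1,-0.03,-0.08,-2,0],[1,-0.03,-0.08,-2.8,0],[1,-0.03,-0.08,-3.5,0],[1,-0.03,-0.08,-4,0],[1,-0.03,-0.08,-4.2,0],[1,-0.03,-0.08,-4.3,0],[1,-0.03,-0.08,-4.4,0],[1,-0.03,-0.08,-4.4,0]]}}

```text
time_s: 47.25
ee_pos: [0.5596, 0.2556, 0.2503]
eef_rot: [3.142, -0.0, 1.2]
force: [0.3, 0.6, -3.3]
grip_width: 0.0594
grip_force: 30.0
```

Emit:
{"name": "servo_tool", "arguments": {"motion": [[1,0,0,-0.05,0],[1,0,0,-0.1,0],[1,0,0,-0.12,0],[1,0,0,-0.12,0]]}}

```text
time_s: 47.75
ee_pos: [0.5597, 0.2556, 0.2494]
eef_rot: [3.141, -0.0, 1.2]
force: [-2.5, -1.7, 4.5]
grip_width: 0.0598
grip_force: 30.0
```

Seated at the expected height. Release and withdraw.

Emit:
{"name": "servo_tool", "arguments": {"motion": [[0.4,0,0,0,0],[0.2,0,0,0,0],[0,0,0,0,0],[0,0,0,0,0],[0,0,0,0,0],[0,0,0,2,0],[0,0,0,6,0],[0,0,0,11,0],[0,0,0,15,0],[0,0,0,18,0],[0,0,0,18,0],[0,0,0,18,0]]}}

```text
time_s: 49.25
ee_pos: [0.5594, 0.2555, 0.4286]
eef_rot: [-3.141, 0.0, 1.2]
force: [0.3, 0.2, -0.9]
grip_width: 0.094
grip_force: 0.0
```

```bash
python3 - <<'E'
from h import *
o=ctrl.get_obs();print(o['ee_pos'],o['force'],o['grip_width'])
fn='w15';snap('wrist',fn);im=cv2.imread(f'pics/{fn}.png').astype(int);b,g,r=im[...,0],im[...,1],im[...,2]
m=((b>90)&(b-r>50)&(r<110)).astype(np.uint8)
n,l,st,ce=cv2.connectedComponentsWithStats(m)
for i in range(1,n):
    if st[i,4]>60: print('board',st[i],px(fn,*ce[i],.08))
m=((r-b>35)&(r-b<85)&(b>90)).astype(np.uint8)
n,l,st,ce=cv2.connectedComponentsWithStats(m)
for i in range(1,n):
    if st[i,4]>300: print('core?',st[i],px(fn,*ce[i],.088))
E
```

```text
[0.55943096 0.25551329 0.4286132 ] [ 0.3399842   0.22501525 -0.92383001] 0.09396326109098499
board [  0 131   7 110 477] [0.2762 0.3402 0.08  ]
board [226 146  55  10 441] [0.5733 0.2859 0.08  ]
board [227 201  52  10 379] [0.5511 0.2248 0.08  ]
core? [   0    2  102  144 8378] [0.3961 0.4373 0.088 ]
core? [  18  135  110  114 7502] [0.3595 0.3137 0.088 ]
core? [ 218  138   72   65 2690] [0.5686 0.2656 0.088 ]
core? [ 141  310  247   44 2729] [0.4097 0.0931 0.088 ]
```

```bash
python3 -c "
from station import ctrl
print(ctrl.hand_in())"
```

```text
the job is handed in; nothing more can be done
None
```

The job is handed in at 49 s of the 72 s allowed: both cheeks came about 12 mm out, the mallet is back on its head, and the core was set down on the board, regripped and left upright in the drying stand about 3 mm from centre; the hand-in gave no verdict.

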